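# Set the sample carriage and hold its sprung lid at the loading angle

### The arm

A 7-joint arm with a two-finger parallel gripper is mounted at the origin on a cart in front of the work surface, level with it; the furniture and walls round the work are solid. World frame = base frame: x ahead of the robot, y to its left, z up, the work surface at z = 0. Lengths are in m, angles in rad, forces in N, time in s.
With the tool pointing down it reaches from about 0.425 to 0.875 m from the base axis. Payload 4.7 kg.
Tool frame: the origin (TCP) lies at the very end of the fingers, on their centre line; the grasp point (between the pads) lies 19 mm behind it; z points along the fingers, y is the line along which they close (so a half turn about z gives the same grasp; the last joint's range is limited). The gripper opens to 87 mm and grips with 3 to 60 N. Pads are 19 mm wide; open, the fingers measure 117 mm over their backs; the gripper's body (75 mm by 190 mm) begins 51 mm behind the grasp point.
Start: joints at [1.162, 0.321, -0.07, 1.45, 0.023, 1.371, -0.057], TCP at [0.267, -0.593, 0.223] pointing down, gripper open.
Joint ranges: [-2.86, 2.86], [-0.3, 2.09], [-1.38, 1.24], [0.06, 2.45], [-1.56, 4.7], [0.09, 2.05], [-2.69, 2.69]. Speed limits (rad/s): [2.57, 2.57, 3.14, 3.14, 3.14, 3.14, 3.14].

### API

Orientations are given as a rotation vector (axis times angle).
In Python, from bench import ctrl gives the robot as it stands.
- The arm moves only by the shell command python3 -m jog 'ROWS' [FORCE]. ROWS is JSON, a list that holds one entry, the list of rows, each a list of 7 numbers: the shift along the tool's x, y, z in mm, then the turn, a rotation vector about the tool's x, y, z in degrees, then the finger opening in mm, from 0 to 87. A call has 1 to 10 rows; each row is the pose to reach, as a shift and turn from the pose commanded when the call began, along the tool's axes at that moment; what a row does not reach only later rows make up. A row lasts 1/10 s, in which the tool goes at most 50 mm and 8.59 degrees, less where a joint would pass 70% of its speed; a pose out of reach is approached as far as the arm can. A call with a gripper value outside its range is refused whole. The fingers move at their own pace and stop on an object; FORCE is the grip in N (left out, the last holds). Time passes only in rows, so rows that repeat a pose let the fingers close. It gives the time, the measured TCP pose, the force, the opening and the grip force at its end, in the units of the state.
- ctrl.get_state(): the state, without advancing time (a new reading comes with each control period).
- ctrl.get_image(name): name is "scene" or "side" or "wrist"; returns a dict with "image" (420x560x3 uint8, red, green, blue), "depth" (420x560 float32, m along the optical axis (not along the pixel's ray), 0 where there is no reading), "fov_y" (degrees; the focal length in pixels is half the picture's height over the tangent of half this angle, whatever the lens; pixels are square), "cx", "cy" (the principal point, pixels), "rvec" (rotation vector, rad) and "tvec" (3), from world to camera coordinates, as OpenCV has them. Camera axes: x right, y down, z forward; pixel columns grow to the right and rows downward; lengths in m; the calibration is good to about 2 mm. A picture is of the moment at which its call begins.
- ctrl.close_job(): hands the job in; it is judged then, once.
The state is a dict: "time": time; "joint_positions": joint angles; "qd": joint speeds; "joint_torque": joint torques, N m; "position": TCP position; "tool_rot": TCP orientation; "ft_force": force on the tool from outside, world axes, zero at the start; "torque": the same for the moment, N m; "grip_width": opening from 0.0 (shut) to 1.0 (fully open); "grip_force": force on a finger pad.
Only numpy, scipy, OpenCV 4.12 (cv2) and the standard library are available. Lean on these libraries where they do the work, as an engineer would, in place of code of your own. Each camera call takes 0.05 s, during which the arm holds its last target. There are 200 camera calls.

### The job

Bring the sample carriage to the loading mark and open it for a colleague to load: lift the clamp lever to unlock it, slide the carriage along its rail until its pointer meets the tip of the pointed marker block, and press the lever flat again to lock it there, with the lid still shut. Then take the lid by its bar handle, lift it against its spring until its left edge lines up with the index arm on the quadrant, and finish holding it still there in the gripper; do not let go. Leave the marker block, the index arm and the glassware around as they are.

Things in the scene. Friction and masses are not known exactly. Their poses are not given: they have to be found in the camera images.
- clamp_knob (a point): grip knob at the free end of the clamp lever: grey cylinder 20 mm in diameter and 24 mm long with its axis along the rail (its own y axis); the point is its centre. A 10 mm wide flat steel arm joins it to the clamp pivot. Grip it by its two flat ends (fingers closing along the rail, 24 mm), where both sides are free; it may turn between the pads. The carriage can be drawn along the rail by this knob
- clamp_pivot (a point): axis of the clamp lever, on the right-hand (-y) end of the carriage, 42 mm above the bench, 135 mm to the right of the carriage pointer. The lever turns about the y axis of this point; the knob is 75 mm from it toward the robot (-x of the point) and 6 mm above it when locked, and moves up and back over it as the lever opens
- clamp_lever (a joint): angle of the clamp lever: 0 = locked (lever flat, pointing to the robot, cam jams the carriage on its rail against sideways pushes of up to about 20 N), 1.3 rad = fully unlocked (lever nearly upright, end stop). It is stiff (about 3 to 7 N at the knob) and stays where it is left. The cam lets go of the rail above about 0.6 rad
- carriage (a joint): position of the carriage along the rail in m, growing to the left (+y of the base). The sample housing stands on it. Slides with 1 to 3 N when unlocked, travel 0 to 0.16
- carriage_pointer (a point): tip of the small pointer in the middle of the carriage's front edge, 30 mm above the bench. Its x axis points away from the robot across the rail, its y axis along the rail to the left
- rail_mark (a point): tip of the pointed steel marker block (22 x 16 x 24 mm) clamped on the front edge of the slide base, to the left of the carriage pointer at the start; when the carriage is at the mark the two tips meet (the two points coincide). Same axes as the base: x away from the robot, y along the rail to the left. The block stays where it is
- lid_handle (a point): middle of the lid's handle: a level steel bar 10 mm in diameter, parallel to the rail, 84 mm clear between its two posts, standing 42 mm in front of the lid's front edge with free room below it; 109 mm above the bench with the lid shut. Grip it across (fingers closing at right angles to the rail) from above; it can turn between the pads
- lid_hinge (a point): middle of the lid's hinge axis (its y axis, parallel to the rail) at the far top edge of the white sample housing (136 x 160 mm, top 100 mm above the bench). The handle bar is 187 mm from it toward the robot (-x of this point) and 6 mm above it with the lid shut
- lid (a joint): opening angle of the lid: 0 = shut, grows as the front edge rises. A spring hinge pulls it shut: lifting takes about 3 N at the handle at first and 5 N at the mark; let go, it falls shut
- index_arm (a joint): angle of the index arm, measured just like the lid's: the lid is at the mark when joint lid equals this value. Stiff; stays where it was set
- lid_pointer (a point): point on the line of the lid's left edge, 122 mm from the hinge axis and 98 mm to the left of the lid's middle; a short 6 mm steel pin on the lid's left edge points to it. Its x axis runs along the lid away from the robot when shut
- index_mark (a point): round boss (14 mm) on the index arm, a dark 8 mm wide steel arm that starts at the lid's hinge line, to the left of the housing outside the curved quadrant bar, and slopes up toward the robot; 122 mm from the hinge axis. With the lid at the mark, the lid pointer coincides with it and the lid's left edge is parallel to the arm
- vial_a: capped vial, 25 mm in diameter, 50 mm high, loose bystander to the right in front; origin at the centre of its underside
- vial_b: second such vial, loose bystander; origin at the centre of its underside
- weighing_bottle: stoppered weighing bottle, 38 mm in diameter, 53 mm high, loose bystander; origin at the centre of its underside
- small_beaker: small beaker, 46 x 51 x 58 mm, loose bystander to the left in front; origin at the centre of its underside

How it is judged:
By the outcome, as a careful person would: the job done as asked, in the order asked, and still so for the second after the job is handed in, while the arm keeps its last pose, push and grip.
It also fails if it takes over 54 s, if anything falls off the work surface, if the arm or the gripper's body presses on something with over 40 N, if the wrist force passes 120 N, or if a joint passes its speed limit or range.

## Working session

There is one attempt and no reset: what is moved stays moved. The work goes in short steps, Python scripts to look and compute and a shell command to move; the robot and the scene stay as the last step left them, time stands still between calls to the robot, and variables do not carry over. Pictures are saved under pics/ and viewed, at most 10 in all, crops included, and the job is handed in when it is done.

```bash
mkdir -p pics; ls; cat > h.py <<'E'
import numpy as np, cv2
from bench import ctrl
def snap(n,tag):
    d=ctrl.get_image(n); cv2.imwrite(f'pics/{tag}.png',d['image'][:,:,::-1]); np.savez(f'pics/{tag}.npz',**d); return d
def load(tag): return np.load(f'pics/{tag}.npz')
def pts(d):
    "world point per pixel from depth"
    f=210/np.tan(np.radians(float(d['fov_y']))/2); z=d['depth'].astype(float)
    v,u=np.mgrid[:420,:560]; c=np.stack([(u-float(d['cx']))*z/f,(v-float(d['cy']))*z/f,z],-1)
    R=cv2.Rodrigues(np.asarray(d['rvec'],float))[0]
    return (c-np.asarray(d['tvec']).ravel())@R
def ray(d,u,v):
    f=210/np.tan(np.radians(float(d['fov_y']))/2); R=cv2.Rodrigues(np.asarray(d['rvec'],float))[0]
    r=R.T@np.array([(u-float(d['cx']))/f,(v-float(d['cy']))/f,1]); return -R.T@np.asarray(d['tvec']).ravel(), r
def onplane(d,u,v,val,ax=2):
    o,r=ray(d,u,v); return o+r*(val-o[ax])/r[ax]
def proj(d,p):
    f=210/np.tan(np.radians(float(d['fov_y']))/2); K=np.array([[f,0,float(d['cx'])],[0,f,float(d['cy'])],[0,0,1]])
    return cv2.projectPoints(np.asarray(p,float).reshape(-1,3),np.asarray(d['rvec'],float),np.asarray(d['tvec'],float),K,None)[0].reshape(-1,2)
E
python3 - <<'E'
from h import *
for n in ('scene','side'):
    d=snap(n,n+'0'); print(n,d['fov_y'],d['cx'],d['cy'],ray(d,280,210))
s=ctrl.get_state(); print(s)
a=[cv2.imread(f'pics/{n}0.png') for n in('scene','side')]
E
```

```text
pics
scene 53.32229970035597 287.3987775894466 203.37737029656242 (array([-0.23114266,  0.35315715,  1.01404434]), array([ 0.59760241, -0.29752168, -0.74492676]))
side 42.606706401893796 278.2683472549845 202.27985761801943 (array([ 0.79914375, -0.99033631,  1.02087632]), array([-0.19045172,  0.69620449, -0.69227401]))
{'time': 0.1, 'joint_positions': array([ 1.16211023,  0.32177625, -0.07010375,  1.45154164,  0.02262623,
        1.37078586, -0.05691419]), 'qd': array([-0.00019309, -0.00111019,  0.00170707, -0.00429702, -0.0003007 ,
        0.00337947,  0.0012971 ]), 'joint_torque': array([ 1.05798488e-03, -4.92571378e+01, -4.05037813e-01, -3.13397241e+01,
       -6.41825167e-02,  3.95281019e-02,  7.98700898e-05]), 'position': array([ 0.26645562, -0.59234231,  0.22155896]), 'tool_rot': array([-3.07002559e+00, -6.58884012e-01,  7.37454911e-04]), 'ft_force': array([-0.00471035,  0.15967406,  0.48737417]), 'torque': array([-0.01866765, -0.00111226,  0.00975511]), 'grip_force': 0.0, 'grip_width': 0.9990538749226031}
```

View pics/scene0.png

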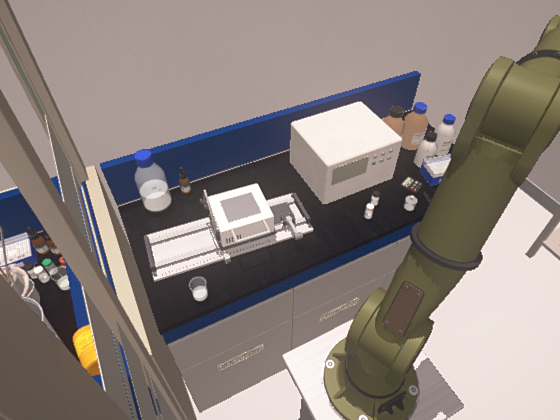

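View pics/side0.png

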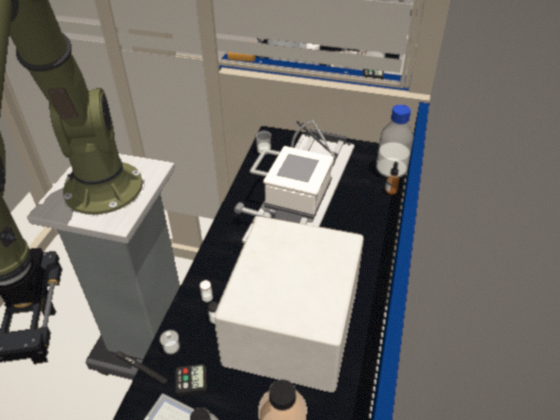

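The scene view shows the housing at about (240,210), the rail from (150,260) to (305,220), and the beaker at (199,289). In the side view the clamp knob is at about (240,209) and the lid bar at about (258,165).

```bash
python3 - <<'E'
from h import *
d=load('scene0');e=load('side0')
a=cv2.resize(d['image'][180:285,135:335,::-1],None,fx=4,fy=4,interpolation=2)
b=cv2.resize(e['image'][115:255,220:370,::-1],None,fx=4,fy=4,interpolation=2)
cv2.imwrite('pics/ca.png',a);cv2.imwrite('pics/cb.png',b)
P=pts(d);
for u,v in [(240,205),(150,260),(305,215),(228,258),(298,236),(199,289)]: print((u,v),P[v,u].round(3))
Q=pts(e)
for u,v in [(300,165),(240,209),(258,165),(262,150)]: print((u,v),Q[v,u].round(3))
E
```

```text
(240, 205) [0.558 0.09  0.117]
(150, 260) [0.548 0.374 0.04 ]
(305, 215) [ 0.5   -0.098  0.036]
(228, 258) [0.461 0.175 0.031]
(298, 236) [ 0.42  -0.029  0.06 ]
(199, 289) [0.408 0.282 0.021]
(300, 165) [0.556 0.105 0.112]
(240, 209) [ 0.432 -0.042  0.055]
(258, 165) [0.404 0.208 0.   ]
(262, 150) [0.402 0.26  0.018]
```

View pics/ca.png

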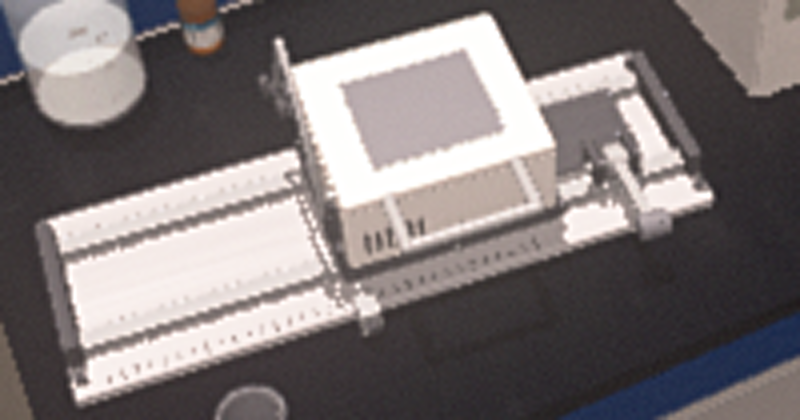

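View pics/cb.png

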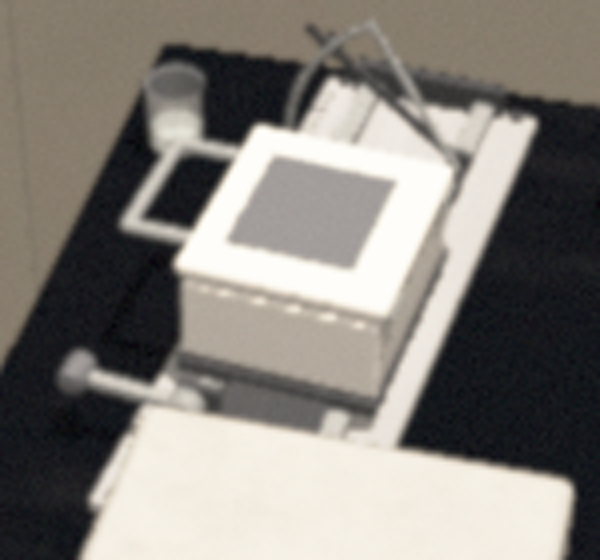

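The scene crop shows the knob at (655,222), the marker block at (370,315), the lid bar from (410,245) to (535,200), and the index arm left of the housing at (280,45)-(345,290). In the side crop the knob is at (75,370), the bar runs from (130,220) to (180,145), and the dark index arm goes from (460,165) up to (310,28).

```bash
python3 - <<'E'
from h import *
d=load('scene0');e=load('side0')
S=lambda x,y:(135+x/4,180+y/4)
T=lambda x,y:(220+x/4,115+y/4)
print('base front', onplane(d,*S(75,403),.02),onplane(d,*S(712,200),.02))
print('knob sc',onplane(d,*S(655,222),.048),'side',onplane(e,*T(75,370),.048))
print('bar sc',onplane(d,*S(410,245),.109),onplane(d,*S(535,205),.109),'side',onplane(e,*T(130,222),.109),onplane(e,*T(180,145),.109))
print('block',onplane(d,*S(370,300),.03))
print('lid corners',[onplane(d,*S(*p),.106).round(3) for p in((340,208),(555,150),(490,15),(290,68))])
print('side',[onplane(e,*T(*p),.106).round(3) for p in((178,268),(388,318),(452,170),(258,125))])
P=pts(d); m=P[120:200,290:400].reshape(-1,3); print('microwave',np.percentile(m,[2,98],axis=0).round(3))
for p in((375,198),(369,211),(410,203)): print(P[p[1],p[0]].round(3))
from scipy.spatial.transform import Rotation as R
print(R.from_rotvec(ctrl.get_state()['tool_rot']).as_matrix().round(3))
E
```

```text
base front [0.49021314 0.3839156  0.02      ] [ 0.44714797 -0.09690174  0.02      ]
knob sc [ 0.42900226 -0.03653547  0.048     ] side [ 0.4241763  -0.02975756  0.048     ]
bar sc [0.44544378 0.14583843 0.109     ] [0.43833974 0.05512456 0.109     ] side [0.43872286 0.05486075 0.109     ] [0.4478198 0.1432312 0.109    ]
block [0.47164044 0.1725778  0.03      ]
lid corners [array([0.5  , 0.176, 0.106]), array([0.48 , 0.019, 0.106]), array([0.626, 0.003, 0.106]), array([0.642, 0.16 , 0.106])]
side [array([0.481, 0.021, 0.106]), array([0.624, 0.008, 0.106]), array([0.634, 0.166, 0.106]), array([0.493, 0.182, 0.106])]
microwave [[ 0.474 -0.526 -0.001]
 [ 0.741 -0.144  0.194]]
[ 0.46  -0.334  0.037]
[ 0.421 -0.283  0.039]
[ 0.391 -0.421  0.037]
[[ 0.912  0.41  -0.001]
 [ 0.41  -0.912  0.002]
 [-0.    -0.002 -1.   ]]
```

```bash
python3 -m jog '[[[38,-28,-6,0,0,4,87],[77,-57,-11,0,0,8,87],[115,-85,-17,0,0,13,87],[154,-114,-23,0,0,17,87],[192,-142,-29,0,0,21,87],[231,-171,-34,0,0,25,87],[269,-199,-40,0,0,29,87],[292,-248,-35,0,0,29,87],[315,-297,-30,0,0,29,87],[338,-346,-25,0,0,29,87]]]' 20; python3 -m jog '[[[25,50,0,0,0,0,87],[25,50,0,0,0,0,87]]]'
```

```text
time: 1.1
position: [0.4324, -0.1494, 0.2482]
tool_rot: [3.139, -0.131, -0.001]
ft_force: [1.2, 0.1, 0.4]
grip_width: 0.999
grip_force: 0.0
time: 1.3
position: [0.4535, -0.2063, 0.248]
tool_rot: [3.136, -0.132, -0.001]
ft_force: [-0.1, -1.4, 0.5]
grip_width: 1.002
grip_force: 0.0
```

```bash
python3 -m jog '[[[-9,-44,0,0,0,0,87],[-17,-88,10,0,0,0,87],[-25,-132,20,0,0,0,87],[-33,-174,28,0,0,0,87],[-33,-174,28,0,0,0,87]]]'; python3 - <<'E'
from h import *
d=snap('wrist','w1'); print(ray(d,280,210)); print(ctrl.get_state()['position'])
cv2.imwrite('pics/w1b.png',cv2.resize(d['image'][:,:,::-1],(800,600)))
E
```

```text
time: 1.8
position: [0.4337, -0.0213, 0.2198]
tool_rot: [-3.138, 0.117, 0.003]
ft_force: [-0.2, -0.6, 0.3]
grip_width: 0.999
grip_force: 0.0
(array([ 0.50670804, -0.02758444,  0.38155025]), array([-0.27612301,  0.02199887, -0.9609414 ]))
[ 0.43440147 -0.02484307  0.2202874 ]
```

View pics/w1b.png

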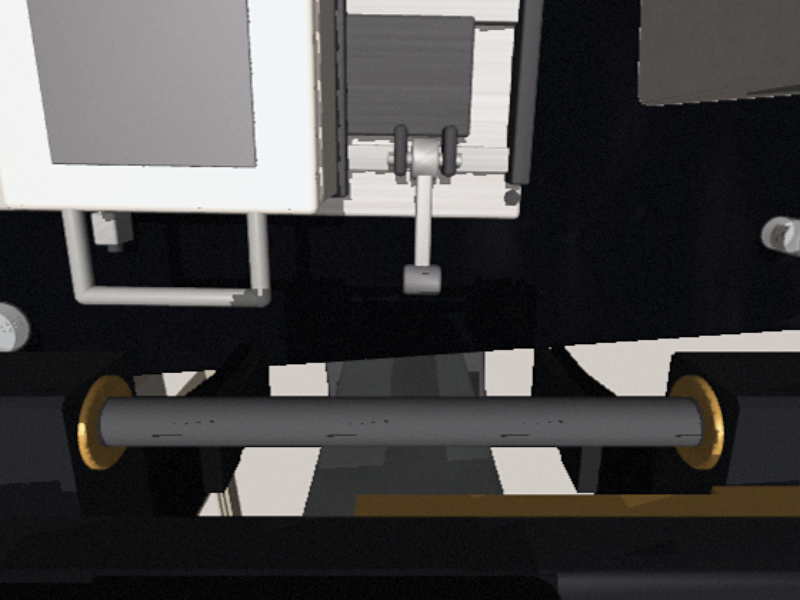

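The wrist view shows the knob at (422,279), the pivot at (426,157), the bar from (80,297) to (268,297), and the marker block at (112,230).

```bash
python3 - <<'E'
from h import *
d=load('w1')
w=lambda x,y,z:onplane(d,x*.7,y*.7,z).round(4)
k=w(422,279,.05); p=w(426,157,.045)
print('knob',k,'pivot',p)
b1=w(80,297,.112);b2=w(268,297,.112);print('bar',b1,b2)
print('block',w(112,230,.028),w(95,240,.024),w(130,240,.024),w(116,250,.015))
dv=b1-b2; print('yaw',np.degrees(np.arctan2(dv[0],dv[1])))
fe=w(521,217,.02)-w(325,212,.02); print(np.degrees(np.arctan2(-fe[0],-fe[1])))
P=pts(d); print('depth knob',P[193:198,293:298].mean((0,1)).round(4), 'block',P[161,78].round(4))
cv2.imwrite('pics/w1c.png',cv2.resize(d['image'][135:195,40:200,::-1],None,fx=5,fy=5,interpolation=2))
E
```

```text
knob [ 0.4244 -0.0352  0.05  ] pivot [ 0.5    -0.0426  0.045 ]
bar [0.4434 0.1471 0.112 ] [0.4361 0.048  0.112 ]
block [0.468  0.1692 0.028 ] [0.4617 0.1844 0.024 ] [0.46   0.1607 0.024 ] [0.4525 0.1767 0.015 ]
yaw 4.212967912112346
5.689185359571534
depth knob [ 0.4273 -0.0346  0.0604] block [0.4683 0.1686 0.0296]
```

View pics/w1c.png

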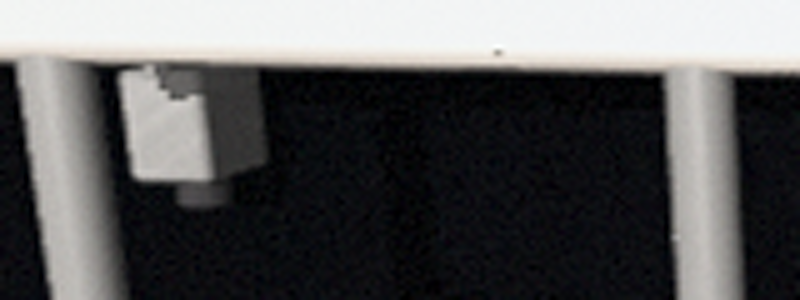

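```bash
python3 -m jog '[[[-10,4,38,0,7,0,55],[-20,8,75,0,14,0,55],[-30,12,113,0,20,0,55],[-30,12,113,0,20,0,55],[-30,12,113,0,20,0,55]]]'; python3 - <<'E'
from h import *
from scipy.spatial.transform import Rotation as R
s=ctrl.get_state(); M=R.from_rotvec(s['tool_rot']).as_matrix(); print(s['position'],M.round(3),s['joint_positions'].round(3))
d=snap('wrist','w2')
print('delta tool to grasp mm',1e3*M.T@(np.array([.4275,-.0355,.041])-s['position']))
E
```

```text
time: 2.35
position: [0.41, -0.033, 0.0773]
tool_rot: [3.094, -0.121, 0.473]
ft_force: [-2.6, -0.8, -0.8]
grip_width: 0.666
grip_force: 0.0
[ 0.41003747 -0.03302246  0.07728227] [[ 0.952 -0.078  0.298]
 [-0.075 -0.997 -0.021]
 [ 0.298 -0.002 -0.954]] [ 0.409 -0.3   -0.362  2.406 -0.148  0.718 -1.507]
delta tool to grasp mm [ 5.97299243  1.18997516 39.87967468]
```

View pics/w2.png

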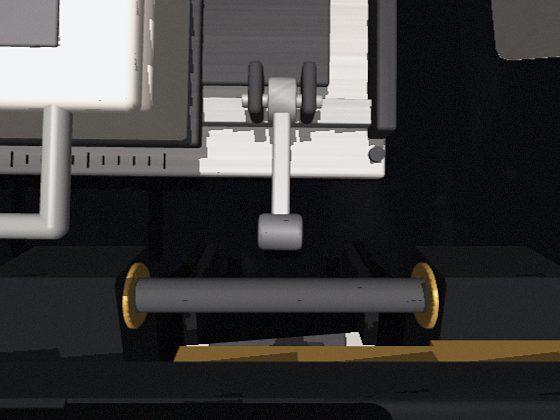

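The knob is at (280,231), centred between the fingers laterally, and the bar's right end is at (60,225), clear on the left.

```bash
python3 - <<'E'
from h import *
d=load('w2')
print('knob',onplane(d,280,231,.055), onplane(d,62,225,.110)); P=pts(d); print(P[228:234,276:284].mean((0,1)))
E
python3 -m jog '[[[4,1,14,0,2,0,55],[6,1,27,0,2.6,0,55],[6,1,40,0,2.6,0,55],[6,1,40,0,2.6,0,55]]]'
```

```text
knob [ 0.42481801 -0.03471869  0.055     ] [0.43540414 0.04872719 0.11      ]
[ 0.42528387 -0.0345104   0.06093588]
time: 2.8
position: [0.4398, -0.0396, 0.0517]
tool_rot: [3.071, -0.132, 0.568]
ft_force: [-0.2, -0.0, -0.8]
grip_width: 0.63
grip_force: 0.0
```

```bash
python3 -m jog '[[[0,0,0,0,0,0,55]]]'; python3 - <<'E'
from h import *
from scipy.spatial.transform import Rotation as R
s=ctrl.get_state(); M=R.from_rotvec(s['tool_rot']).as_matrix(); print(s['position'],M.round(3),s['joint_positions'].round(3))
print('delta',1e3*M.T@(np.array([.4255,-.0348,.050])-s['position']))
E
```

```text
time: 2.9
position: [0.4401, -0.0393, 0.0527]
tool_rot: [3.071, -0.131, 0.57]
ft_force: [-0.4, 0.2, -0.2]
grip_width: 0.635
grip_force: 0.0
[ 0.44013188 -0.03934287  0.05268744] [[ 0.93  -0.085  0.358]
 [-0.079 -0.996 -0.031]
 [ 0.359  0.    -0.933]] [ 0.439 -0.215 -0.399  2.422 -0.122  0.554 -1.532]
delta [-14.93280688  -3.28115422  -2.86305619]
```

```bash
python3 -m jog '[[[-8,-3,2,0,0,0,55],[-16,-3,5,0,0,0,55],[-16,-3,5,0,0,0,55],[-16,-3,5,0,0,0,55]]]';  python3 - <<'E'
from h import *
s=ctrl.get_state();print(s['joint_positions'].round(3))
E
```

```text
time: 3.3
position: [0.426, -0.0336, 0.0412]
tool_rot: [3.071, -0.125, 0.568]
ft_force: [-0.9, 0.1, -0.6]
grip_width: 0.632
grip_force: 0.0
[ 0.91  -0.293 -0.83   2.449 -0.398  0.555 -1.286]
```

```bash
python3 -m jog '[[[0,0,0,0,0,0,20],[0,0,0,0,0,0,18],[0,0,0,0,0,0,18],[0,0,0,0,0,0,18],[0,0,0,0,0,0,18]]]' 30; python3 - <<'E'
from h import *
from scipy.spatial.transform import Rotation as R
s=ctrl.get_state();M=R.from_rotvec(s['tool_rot']).as_matrix();print(s['position'],M.round(3))
# lift arc in world: knob centre relative, tool deltas
yaw=np.radians(-5);X=np.array([np.cos(yaw),np.sin(yaw),0])
r,a0=.0752,np.arctan2(6,75)
for a in (.2,.4,.6,.8,1.0,1.2,1.3):
    dw=r*(np.cos(a0)-np.cos(a0+a))*X+np.array([0,0,r*(np.sin(a0+a)-np.sin(a0))])
    print(a,(1e3*M.T@dw).round(0),(1e3*dw).round(0))
E
```

```text
time: 3.8
position: [0.4262, -0.0338, 0.0412]
tool_rot: [3.072, -0.126, 0.568]
ft_force: [-2.1, -5.7, 2.8]
grip_width: 0.277
grip_force: 30.3
[ 0.42618566 -0.03380203  0.04123001] [[ 0.931 -0.082  0.357]
 [-0.076 -0.997 -0.03 ]
 [ 0.358  0.    -0.934]]
0.2 [  8.   0. -13.] [ 3. -0. 15.]
0.4 [ 18.   0. -24.] [ 8. -1. 29.]
0.6 [ 30.   0. -33.] [16. -1. 41.]
0.8 [ 44.   0. -39.] [27. -2. 52.]
1.0 [ 58.   0. -42.] [39. -3. 60.]
1.2 [ 73.   0. -43.] [53. -5. 66.]
1.3 [ 81.   0. -42.] [60. -5. 68.]
```

```bash
python3 -m jog '[[[4,0,-7,0,0,0,18],[8,0,-13,0,0,0,18],[13,0,-19,0,0,0,18],[18,0,-24,0,0,0,18],[24,0,-29,0,0,0,18],[30,0,-33,0,0,0,18],[37,0,-36,0,0,0,18],[44,0,-39,0,0,0,18],[51,0,-41,0,0,0,18],[58,0,-42,0,0,0,18]]]'; python3 -m jog '[[[8,0,-1,0,0,0,18],[15,0,-1,0,0,0,18],[15,0,-1,0,0,0,18],[15,0,-1,0,0,0,18]]]'; python3 - <<'E'
from h import *
d=snap('wrist','w3'); e=snap('side','s3'); f=snap('scene','c3')
s=ctrl.get_state();print(s['position'],s['tool_rot'],s['joint_positions'].round(3),s['grip_force'])
cv2.imwrite('pics/m3.png',np.hstack([d['image'][:,:,::-1][:300,:400],cv2.resize(f['image'][175:280,140:325,::-1],(400,300))]))
E
```

```text
time: 4.8
position: [0.4654, -0.0373, 0.1016]
tool_rot: [3.072, -0.128, 0.567]
ft_force: [-6.2, 1.0, 0.8]
grip_width: 0.271
grip_force: 30.0
time: 5.2
position: [0.48, -0.0386, 0.1082]
tool_rot: [3.071, -0.128, 0.572]
ft_force: [0.7, -0.2, -2.3]
grip_width: 0.276
grip_force: 30.0
[ 0.47971427 -0.03852106  0.10812596] [ 3.07046987 -0.12759331  0.57195571] [ 0.74  -0.233 -0.659  2.28  -0.216  0.687 -1.444] 30.000403225421906
```

View pics/m3.png

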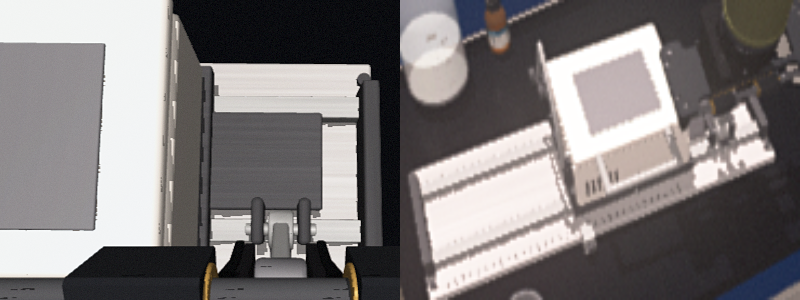

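The lever is up: the knob is gripped at about (280,268) in the left panel, the lid is still shut and the carriage hasn't moved. Next I work out the slide distance.

```bash
python3 - <<'E'
from h import *
d=load('w1'); y=np.radians(5); u=np.array([np.sin(y),np.cos(y),0])
for c in [(130,180),(212,182),(120,72),(205,95)]:
    p=onplane(d,40+c[0]/5,135+c[1]/5,.030); print(p.round(4),'s',(p@u).round(4))
f=load('scene0')
# expected pointer/mark pixel positions in scene view
print(proj(f,[[.478,.095,.03],[.485,.095,.03]]))
a=cv2.resize(f['image'][225:275,210:310,::-1],None,fx=8,fy=8,interpolation=2); cv2.imwrite('pics/cz.png',a)
E
```

```text
[0.4597 0.182  0.03  ] s 0.2214
[0.4581 0.1664 0.03  ] s 0.2057
[0.4801 0.1792 0.03  ] s 0.2204
[0.4746 0.1642 0.03  ] s 0.2049
[[251.31128915 243.61260452]
 [250.34177027 241.9232467 ]]
```

View pics/cz.png

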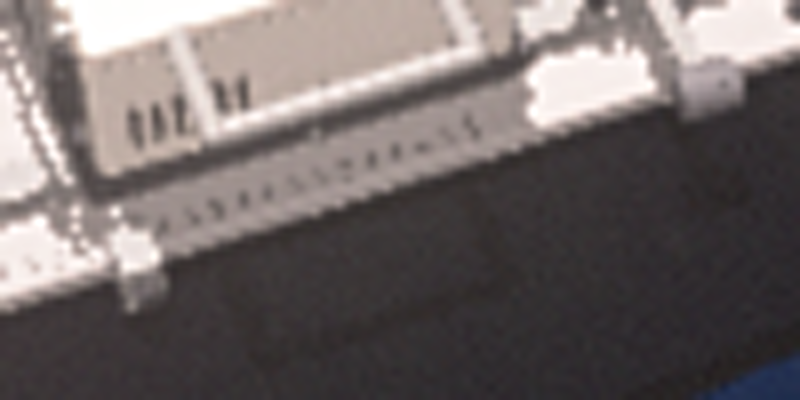

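The close-up shows the carriage pointer spike at (318,130) and the block tip at about (120,225). The knob is at (710,85).

```bash
python3 - <<'E'
from h import *
y=np.radians(5); u=np.array([np.sin(y),np.cos(y),0]);X=np.array([np.cos(y),-np.sin(y),0])
f=load('scene0');e=load('side0')
for c in[(318,132),(120,225)]:
    p=onplane(f,210+c[0]/8,225+c[1]/8,.030); print(p.round(4),'s',(p@u).round(4),'x',(p@X).round(4))
H=np.array([.4398,.0976,.109])+.187*X; H[2]=.103; hx=H@X; sm=H@u
print('hinge',H,sm,proj(e,H),proj(e,H+.1*u))
# side: intersect plane s=sm+.1
def onS(d,uu,vv,s):
    o,r=ray(d,uu,vv); return o+r*(s-o@u)/(r@u)
for off in(.098,.11):
  for c in[(460,165),(420,128),(370,80),(330,45),(310,28)]:
    p=onS(e,220+c[0]/4,115+c[1]/4,sm+off); print(off,c,'back',(hx-p@X).round(3),'z',p[2].round(3),'ang',np.degrees(np.arctan2(p[2]-.103,hx-p@X)).round(1))
# depth-based: points left of the lid at height
for n in('side0','scene0'):
    d=load(n);P=pts(d).reshape(-1,3); m=(P@u>sm+.085)&(P@u<sm+.125)&(P[:,2]>.12)&(P[:,2]<.3)&(P@X>.35)&(P@X<.68); q=P[m]
    print(n,m.sum()); print(np.c_[hx-q@X,q[:,2]-.103,q@u-sm,d['image'].reshape(-1,3)[m].mean(1)].round(3)[::max(1,m.sum()//25)])
E
```

```text
[0.4872 0.0959 0.03  ] s 0.138 x 0.477
[0.4811 0.1765 0.03  ] s 0.2178 x 0.4639
hinge [0.62608841 0.08130188 0.103     ] 0.13555969819417443 [[323.74450933 177.31065271]] [[334.06814464 155.11974557]]
0.098 (460, 165) back -0.003 z 0.101 ang -154.2
0.098 (420, 128) back 0.027 z 0.126 ang 40.5
0.098 (370, 80) back 0.063 z 0.157 ang 40.5
0.098 (330, 45) back 0.092 z 0.179 ang 39.5
0.098 (310, 28) back 0.107 z 0.19 ang 39.0
0.11 (460, 165) back -0.001 z 0.092 ang -93.0
0.11 (420, 128) back 0.03 z 0.116 ang 24.3
0.11 (370, 80) back 0.067 z 0.148 ang 34.0
0.11 (330, 45) back 0.096 z 0.17 ang 35.0
0.11 (310, 28) back 0.111 z 0.181 ang 35.2
side0 264
[[6.20000e-02 1.08000e-01 9.10000e-02 1.43333e+02]
 [1.06000e-01 8.50000e-02 1.01000e-01 7.63330e+01]
 [1.02000e-01 8.50000e-02 9.70000e-02 7.93330e+01]
 [5.80000e-02 1.01000e-01 8.80000e-02 1.42000e+02]
 [8.20000e-02 8.90000e-02 9.40000e-02 1.23667e+02]
 [8.60000e-02 8.70000e-02 9.00000e-02 1.24667e+02]
 [8.60000e-02 8.30000e-02 9.10000e-02 1.03333e+02]
 [8.60000e-02 7.30000e-02 1.01000e-01 8.66670e+01]
 [8.40000e-02 6.90000e-02 1.03000e-01 9.
[... 1822 characters left out ...]
7.50000e-02 9.20000e-02 1.81000e+02]
 [1.14000e-01 9.40000e-02 1.03000e-01 1.01000e+02]
 [1.02000e-01 7.80000e-02 1.04000e-01 8.23330e+01]
 [1.02000e-01 7.60000e-02 1.07000e-01 7.73330e+01]
 [1.03000e-01 6.80000e-02 9.70000e-02 1.16000e+02]
 [1.06000e-01 6.50000e-02 9.30000e-02 1.60333e+02]
 [1.09000e-01 6.10000e-02 9.40000e-02 1.65000e+02]
 [1.13000e-01 5.70000e-02 9.60000e-02 1.59667e+02]
 [1.11000e-01 4.70000e-02 9.70000e-02 1.56333e+02]
 [1.16000e-01 4.70000e-02 9.30000e-02 1.47333e+02]
 [1.20000e-01 4.40000e-02 9.40000e-02 1.45000e+02]
 [1.18000e-01 3.40000e-02 9.50000e-02 1.37667e+02]
 [1.20000e-01 2.80000e-02 9.60000e-02 1.41667e+02]
 [1.19000e-01 1.80000e-02 9.70000e-02 1.25333e+02]]
```

```bash
python3 -m jog '[[[0,-8,0,0,0,0,18],[0,-16,0,0,0,0,18],[0,-24,0,0,0,0,18],[0,-32,0,0,0,0,18],[0,-40,0,0,0,0,18],[0,-48,0,0,0,0,18],[0,-56,0,0,0,0,18],[0,-64,0,0,0,0,18],[0,-72,0,0,0,0,18],[0,-77,0,0,0,0,18]]]'; python3 -m jog '[[[0,0,0,0,0,0,18],[0,0,0,0,0,0,18]]]'
```

```text
time: 6.35
position: [0.4856, 0.0395, 0.1077]
tool_rot: [3.072, -0.126, 0.57]
ft_force: [4.8, -2.5, -3.9]
grip_width: 0.272
grip_force: 30.0
time: 6.55
position: [0.4857, 0.0399, 0.1078]
tool_rot: [3.073, -0.126, 0.57]
ft_force: [5.2, 0.1, -5.0]
grip_width: 0.27
grip_force: 30.0
```

```bash
python3 -m jog '[[[0,0,0,0,0,0,40],[0,0,0,0,0,0,40],[0,0,0,0,0,0,40],[0,0,-35,0,0,0,40],[0,0,-70,0,0,0,40],[0,0,-105,0,0,0,40],[-5,-45,-105,0,0,0,40],[-10,-90,-105,0,0,0,40],[-10,-110,-105,0,0,0,40],[-10,-110,-105,0,0,0,40]]]'; python3 - <<'E'
from h import *
d=snap('wrist','w4');f=snap('scene','c4');e=snap('side','s4');print(ray(d,280,210))
y=np.radians(5); u=np.array([np.sin(y),np.cos(y),0]);X=np.array([np.cos(y),-np.sin(y),0])
pt=np.array([.486,.173,.03]); c=proj(d,pt)[0]; c2=proj(f,pt)[0]; print(c,c2,ctrl.get_state()['joint_positions'].round(2))
def crop(im,c,w,h,k):
    x,y=int(np.clip(c[0]-w/2,0,560-w)),int(np.clip(c[1]-h/2,0,420-h)); print(x,y); return cv2.resize(im[y:y+h,x:x+w,::-1],None,fx=k,fy=k,interpolation=2)
a=np.hstack([crop(d['image'],c,100,75,4),crop(f['image'],c2,100,75,4)])
b=crop(e['image'],(300,155),160,60,5)
cv2.imwrite('pics/m4.png',np.vstack([a,b]))
E
```

```text
time: 7.55
position: [0.4463, 0.1593, 0.2035]
tool_rot: [3.076, -0.111, 0.573]
ft_force: [0.3, 0.1, 0.6]
grip_width: 0.456
grip_force: 0.0
(array([0.45592082, 0.15748818, 0.38051324]), array([ 0.08944497, -0.00363472, -0.99605353]))
[262.42233173 212.74075727] [225.50461152 251.43828281] [-0.2  -0.29 -0.29  2.15  0.14  0.96 -2.21]
212 175
175 213
220 125
```

View pics/m4.png

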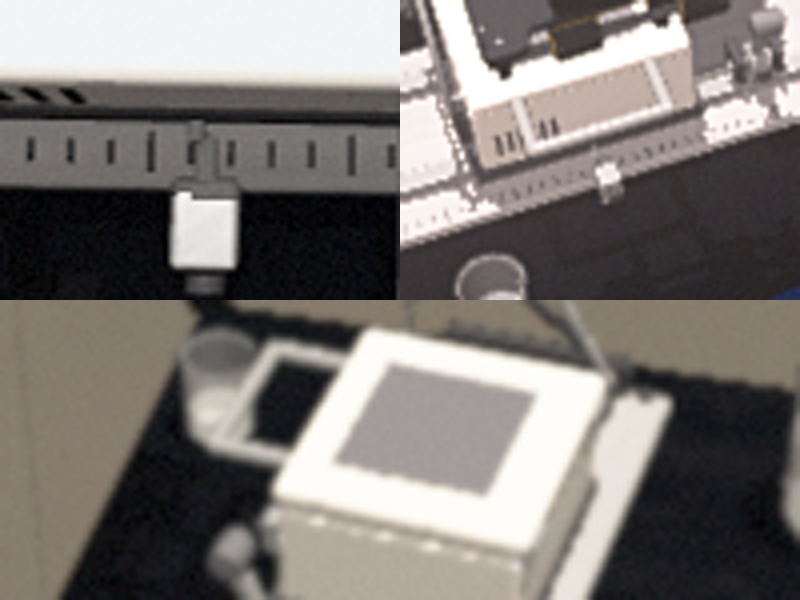

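The wrist panel shows the marker block at x 170-240 with its tip nub at about x 206, and the carriage pointer at about (197,130). The pointer is roughly 2 mm too far left; I'll check it numerically.

```bash
python3 - <<'E'
from h import *
d=load('w4'); g=d['image'].mean(2).astype(int); P=pts(d)
print('     ',np.arange(250,276))
for v in range(202,226): print(v,g[v,250:276])
print(P[207,261],P[216,263],P[230,263])
for u,v in((261,207),(263,215)): print(onplane(d,u,v,.03))
y=np.radians(5);u=np.array([np.sin(y),np.cos(y),0]); p=np.array([.48,.17,.03]); print(proj(d,[p,p+.01*u,p+[.01,-.0009,0]]))
E
```

```text
[250 251 252 253 254 255 256 257 258 259 260 261 262 263 264 265 266 267
 268 269 270 271 272 273 274 275]
202 [46 44 43 43 52 45 51 48 46 50 47 47 52 50 50 49 58 59 59 58 59 61 59 56
 56 59]
203 [31 37 34 37 38 34 36 34 33 36 36 36 33 34 34 32 39 39 35 35 41 37 37 38
 38 37]
204 [22 22 21 21 23 23 17 22 23 21 17 19 23 24 27 28 23 21 26 28 29 30 31 29
 30 32]
205 [ 54  56  57  59  61  60  60  57  59  77 102 101  85  37  33  35  34  36
  35  33  36  35  39  36  33  34]
206 [110 113 112 111 111 106 110 111  98  95 106 108  92  89 116 111 112 110
 113 109 109 108 110 107 107 108]
207 [102 117 119 112 116 116 118 118 106  95 106 105  94  95 120 115 117 114
 117 121 116 116 119 121 118 116]
208 [ 70 117 116 116 116 114 117 116 107  95 107 103  88  73  96 112 115 116
 116 114 116 117 114 114 115 117]
209 [ 71 120 119 115 115 117 119 121 113 102 103 104  91  82 101 105 106 122
 117 117 120 122 116 119 119 119]
210 [ 71 117 115 119 117 113 114 113 104  76  59  69  86 102 105  94  93 119
 108  74  79 117 114 117 114 118]
211 [ 73 118 113 115 116 113 113 118 101  50  55  90 100 104 107 100  93
[... 1155 characters left out ...]
42  40  41  47  53  73  96  95 101 103 108 110 111 109 110 113 109 105
 113 111 102  77  62  70  85  84]
223 [ 10   8   6   9  25  58 174 242 241 204 100 107 108 112 105 102 105 106
 112 108  99  73  30  18  20  26]
224 [  7   3   6   2  39 137 223 243 240 209  94  97  96  99  96  98  99 101
 103 100  89  64  23   1   5   3]
225 [  8   1   4   1  41 141 223 240 238 235 231 233 233 232 237 237 239 237
 239 230 185 108  26   7   4   5]
[0.49133801 0.1738815  0.03206526] [0.48296174 0.17271224 0.0288553 ] [0.46971627 0.17359979 0.02899322]
[0.49154793 0.17397866 0.03      ]
[0.48382021 0.17259878 0.03      ]
[[266.01434153 218.82175981]
 [255.44144078 218.66303468]
 [266.24225602 208.25052441]]
```

```bash
python3 -m jog '[[[5,45,0,0,0,0,40],[10,90,0,0,0,0,40],[10,110,0,0,0,0,40],[10,110,0,0,0,0,40],[10,110,35,0,0,0,40],[10,110,70,0,0,0,40],[10,110,105,0,0,0,40],[10,110,105,0,0,0,40],[10,110,105,0,0,0,40]]]'
```

```text
time: 8.6
position: [0.4846, 0.0368, 0.1071]
tool_rot: [3.071, -0.132, 0.565]
ft_force: [0.6, -0.6, 0.7]
grip_width: 0.46
grip_force: 0.0
```

```bash
python3 -m jog '[[[0,0,0,0,0,0,18],[0,0,0,0,0,0,18],[0,0,0,0,0,0,18],[0,0,0,0,0,0,18],[0,0,0,0,0,0,18]]]' 30
```

```text
time: 9.1
position: [0.4862, 0.0387, 0.1092]
tool_rot: [3.071, -0.127, 0.573]
ft_force: [-3.2, 0.9, 7.0]
grip_width: 0.269
grip_force: 30.0
```

```bash
python3 -m jog '[[[0,1.2,0,0,0,0,18],[0,1.2,0,0,0,0,18],[0,1.2,0,0,0,0,18]]]'; python3 -m jog '[[[-8,0,0,0,0,0,18],[-15,0,1,0,0,0,18],[-22,0,2,0,0,0,18],[-29,0,4,0,0,0,18],[-36,0,7,0,0,0,18],[-43,0,10,0,0,0,18],[-49,0,14,0,0,0,18],[-55,0,19,0,0,0,18],[-60,0,24,0,0,0,18],[-65,0,30,0,0,0,18]]]';  python3 -m jog '[[[-4,0,6,0,0,0,18],[-8,0,13,0,0,0,18],[-9,0,16,0,0,0,18],[-9,0,16,0,0,0,18]]]'
```

```text
time: 9.4
position: [0.4861, 0.0377, 0.1092]
tool_rot: [3.071, -0.127, 0.573]
ft_force: [-2.7, 1.2, 7.6]
grip_width: 0.271
grip_force: 30.0
time: 10.4
position: [0.4348, 0.0414, 0.056]
tool_rot: [3.071, -0.127, 0.568]
ft_force: [-3.3, 1.4, 10.6]
grip_width: 0.268
grip_force: 30.0
time: 10.8
position: [0.4318, 0.0416, 0.0376]
tool_rot: [3.072, -0.127, 0.566]
ft_force: [-2.9, 2.8, 9.4]
grip_width: 0.271
grip_force: 30.0
```

```bash
python3 -m jog '[[[0,0,0,0,0,0,45],[0,0,0,0,0,0,45],[0,0,0,0,0,0,45],[0,0,0,0,0,0,45],[11,0,-28,0,0,0,45],[22,0,-56,0,0,0,45],[40,0,-85,0,0,0,45],[65,0,-130,0,0,0,45],[65,0,-130,0,0,0,45]]]'; python3 -m jog '[[[0,-40,-10,0,0,0,45],[0,-80,-20,0,0,0,45],[0,-118,-20,0,0,0,45],[0,-118,-20,0,0,0,45],[0,-118,-20,0,0,0,45]]]'; python3 - <<'E'
from h import *
s=ctrl.get_state();print(s['joint_positions'].round(2))
d=snap('wrist','w5');f=snap('scene','c5');e=snap('side','s5')
g=d['image'].mean(2).astype(int)
p=np.array([.484,.173,.03]);y=np.radians(5);u=np.array([np.sin(y),np.cos(y),0]);X=np.array([np.cos(y),-np.sin(y),0])
q=proj(d,[p,p+.01*u,p+.01*X]); print(q)
a,b=q[0].astype(int); print(np.arange(a-14,a+15))
for v in range(b-14,b+14): print(v,g[v,a-14:a+15])
# knob
P=pts(d); kn=np.array([.432,.042,.058]); k=proj(d,kn)[0].astype(int); print('knob px',k,P[max(k[1],0):,:][:1].shape)
E
```

```text
time: 11.7
position: [0.4676, 0.0467, 0.1772]
tool_rot: [3.072, -0.123, 0.552]
ft_force: [0.6, 0.7, -1.0]
grip_width: 0.519
grip_force: 0.0
time: 12.2
position: [0.4651, 0.1628, 0.1878]
tool_rot: [3.071, -0.125, 0.532]
ft_force: [-0.8, -0.4, -0.1]
grip_width: 0.516
grip_force: 0.0
[ 0.07 -0.23 -0.53  2.11  0.09  0.94 -2.16]
[[265.00072964 229.83076197]
 [253.87167788 229.77974997]
 [265.08510665 218.70998745]]
[251 252 253 254 255 256 257 258 259 260 261 262 263 264 265 266 267 268
 269 270 271 272 273 274 275 276 277 278 279]
215 [220 222 221 222 222 220 222 223 221 222 222 221 223 225 223 222 226 224
 223 223 224 225 225 224 225 226 224 223 224]
216 [191 189 187 193 189 191 191 191 196 190 190 196 194 194 198 196 198 197
 199 199 201 200 198 200 205 203 200 204 203]
217 [135 138 138 138 138 140 134 140 140 140 139 142 147 142 133 128 125 129
 125 132 127 126 128 136 149 149 155 150 152]
218 [48 53 54 49 54 53 56 55 57 55 51 55 55 55 51 48 51 49 57 53 54 55 54 53
 62 61 63 64 63]
219 [30 35 34 34 34 31 33 34 33 35 33 33 35 39 49 52 56 37 18 19 14 15 17 18
 16 15 18 19 15]
220 [114 1
[... 2148 characters left out ...]
5 113 112
 108 113 113 113  97  64   9  10  11  10  15]
238 [  6   2   8   6   4  20  56  95 101 104 105 109 114 112 115 112 109 106
 107 110 115 111  98  69  10   1   4   3   9]
239 [  5  13   7  11  10  18 112 211 241 240 201 104 113 111 109 104 102 100
 106 106 108 107  92  60   4   9   4   4   4]
240 [ 11   7   6   8   6  27 123 217 240 240 208  96  98 106  98 165 232 233
 233 232 237 226 180 104   0   2  16   7  13]
241 [  6   3  10   5   3  27 125 216 238 236 234 228 229 227 226 232 236 236
 235 235 234 231 183 105   4  12   5  12   9]
242 [ 12   4  11   4   0  25 126 217 238 234 232 232 231 232 233 234 233 231
 231 228 228 227 180 103   5  10  11  10   9]
knob px [428 279] (1, 560, 3)
```

The pointer centre is at column 266.0 and the tip nub at about 265.5, so they are 0.5 mm apart and the mark is met. Next I check the lever and locate the bar by depth.

```bash
python3 - <<'E'
from h import *
from scipy.spatial.transform import Rotation as R
y=np.radians(5);u=np.array([np.sin(y),np.cos(y),0]);X=np.array([np.cos(y),-np.sin(y),0])
d=load('w5');P=pts(d).reshape(-1,3);Z=P[:,2]
m=(Z>.1)&(Z<.12)&(P@X>.40)&(P@X<.45); q=P[m]; print('bar',m.sum(),q.mean(0),'x',np.percentile(q@X,[2,50,98]),'s',np.percentile(q@u,[1,99]),'ztop',np.percentile(q[:,2],95))
fit=np.polyfit(q[:,1],q[:,0],1); print('yaw',np.degrees(np.arctan(fit[0])))
k=np.array([.431,.042]); m=(np.hypot(P[:,0]-k[0],P[:,1]-k[1])<.025)&(Z>.035); q=P[m]; print('knob',m.sum(),q.mean(0) if m.any() else '',np.percentile(q[:,2],[5,95]) if m.any() else '')
m=(Z>.1)&(Z<.115)&(P@X>.475); print('lid front edge x',np.percentile(P[m]@X,.5))
s=ctrl.get_state();print(R.from_rotvec(s['tool_rot']).as_matrix().round(3),s['position'])
E
```

```text
bar 304 [0.46307962 0.19719978 0.11235238] x [0.43591316 0.44456698 0.44970576] s [0.16923468 0.26447057] ztop 0.11440872024208014
yaw 5.8451722306486
knob 0  
lid front edge x 0.4752992207945605
[[ 0.938 -0.086  0.336]
 [-0.079 -0.996 -0.036]
 [ 0.337  0.007 -0.941]] [0.46544713 0.16102518 0.18802481]
```

```bash
python3 - <<'E'
from h import *
y=np.radians(5);u=np.array([np.sin(y),np.cos(y),0]);X=np.array([np.cos(y),-np.sin(y),0])
for n,ref in(('s5','side0'),('c5','scene0')):
    for t,c in((n,[.431,.042]),(ref,[.425,-.035])):
        d=load(t);P=pts(d).reshape(-1,3);Z=P[:,2]
        m=(np.hypot(P[:,0]-c[0],P[:,1]-c[1])<.028)&(Z>.035); q=P[m]
        if m.any(): print(t,'knob',m.sum(),q.mean(0).round(4),'z',np.percentile(q[:,2],[5,50,95]).round(4))
        b=np.array(c+[0.])+.135*u+.0*X
        m=(Z>.1)&(Z<.122)&(abs(P@X-.429)<.012)&(abs(P@u-b@u)<.03); q=P[m]
        if m.any(): print(t,'bar',m.sum(),q.mean(0).round(4),'X',np.median(q@X).round(4),'z',np.percentile(q[:,2],[50,95]).round(4))
E
```

```text
s5 knob 103 [0.4382 0.0398 0.0773] z [0.0423 0.0524 0.2966]
s5 bar 53 [0.4498 0.1742 0.1115] X 0.4335 z [0.1115 0.1162]
side0 knob 97 [ 0.4328 -0.0384  0.0546] z [0.0449 0.0549 0.0612]
side0 bar 54 [0.4429 0.0986 0.112 ] X 0.4326 z [0.112  0.1155]
c5 knob 80 [0.4346 0.0448 0.0535] z [0.046 0.054 0.06 ]
c5 bar 84 [0.4457 0.1759 0.113 ] X 0.4283 z [0.1132 0.116 ]
scene0 knob 74 [ 0.4279 -0.0309  0.0569] z [0.0485 0.057  0.0631]
scene0 bar 80 [0.4389 0.0998 0.1127] X 0.428 z [0.1128 0.1163]
```

```bash
cat > tgt.py <<'E'
from h import *
import sys
from scipy.spatial.transform import Rotation as R
y=np.radians(5);u=np.array([np.sin(y),np.cos(y),0]);X=np.array([np.cos(y),-np.sin(y),0])
s=ctrl.get_state();C=R.from_rotvec(s['tool_rot']).as_matrix()
D=np.c_[-u,-X,[0,0,-1]]
print('rot',np.degrees(R.from_matrix(C.T@D).as_rotvec()).round(1),'shift',(1e3*C.T@(np.array(eval(sys.argv[1]))-s['position'])).round(1), 'pos',s['position'].round(4),'j',s['joint_positions'].round(2))
E
python3 tgt.py "[.4466,.175,.19]"
```

```text
rot [-15.2 -15.8  89.2] shift [-18.1 -12.3  -8.7] pos [0.4654 0.161  0.188 ] j [ 0.07 -0.23 -0.53  2.11  0.09  0.94 -2.16]
```

```bash
python3 -m jog '[[[-2,-1,-1,-1,-1,8,45],[-4,-2,-2,-3,-3,16,45],[-6,-4,-3,-4,-4,24,45],[-8,-5,-4,-5.5,-5.7,32,45],[-9,-6,-5,-7,-7,40,45],[-11,-7,-5,-8.2,-8.5,48,45],[-13,-8,-6,-9.5,-9.9,56,45],[-14,-10,-7,-11,-11.4,64,45],[-16,-11,-8,-12.3,-12.7,72,45],[-18,-12,-9,-13.6,-14.2,80,45]]]'; python3 tgt.py "[.4466,.175,.15]"
```

```text
time: 13.35
position: [0.4625, 0.1359, 0.1864]
tool_rot: [-2.615, 1.627, -0.068]
ft_force: [-0.4, 0.5, -0.9]
grip_width: 0.517
grip_force: 0.0
rot [-4.3  0.9 31.2] shift [-42.3  -0.3  36.3] pos [0.4625 0.1359 0.1864] j [ 1.27 -0.3  -1.38  1.93 -0.34  1.21 -2.69]
```

```bash
sed -i 's/np.c_\[-u,-X/np.c_[u,X/' tgt.py; python3 -m jog '[[[0,0,-10,0,0,-8,45],[-5,0,-20,0,0,-16,45],[-10,0,-20,0,0,-24,45],[-10,0,-20,0,0,-32,45],[-10,0,-20,0,0,-40,45],[-10,0,-20,0,0,-48,45],[-10,0,-20,0,0,-56,45],[-10,0,-20,0,0,-64,45],[-10,0,-20,0,0,-72,45],[-10,0,-20,0,0,-80,45]]]'; python3 tgt.py "[.4466,.175,.19]"
```

```text
time: 14.35
position: [0.4554, 0.1451, 0.2056]
tool_rot: [-3.09, -0.458, -0.113]
ft_force: [-0.3, 0.8, 0.3]
grip_width: 0.518
grip_force: 0.0
rot [  2.3  -3.9 -68.1] shift [ -0.9 -31.1  15.8] pos [0.4554 0.1451 0.2056] j [ 0.88 -0.14 -1.13  1.91 -0.15  1.22 -1.49]
```

```bash
python3 -m jog '[[[0,-5,2,0,-1,-8,45],[0,-10,4,1,-1,-16,45],[0,-15,6,1,-2,-24,45],[-1,-20,8,1,-2,-32,45],[-1,-25,10,2,-3,-40,45],[-1,-28,12,2,-3,-48,45],[-1,-31,14,2,-4,-56,45],[-1,-31,15,2.3,-4,-64,45],[-1,-31,16,2.3,-4,-68,45],[-1,-31,16,2.3,-4,-68,45]]]'; python3 tgt.py "[.4466,.175,.0905]"
```

```text
time: 15.35
position: [0.4467, 0.1751, 0.1896]
tool_rot: [-2.323, -2.114, 0.003]
ft_force: [0.5, 0.1, -0.2]
grip_width: 0.517
grip_force: 0.0
rot [-0.1  0.  -0.4] shift [-0.1  0.1 99.1] pos [0.4467 0.1751 0.1896] j [ 0.76  0.04 -1.19  1.87  0.03  1.26 -0.53]
```

```bash
python3 -m jog '[[[0,0,25,0,0,0,45],[0,0,50,0,0,0,45],[0,0,75,0,0,0,45],[0,0,98,0,0,0,45],[0,0,98,0,0,0,45],[0,0,98,0,0,0,45]]]'; python3 -m jog '[[[0,0,0,0,0,0,4],[0,0,0,0,0,0,4],[0,0,0,0,0,0,4],[0,0,0,0,0,0,4],[0,0,0,0,0,0,4],[0,0,0,0,0,0,4]]]' 35; python3 tgt.py "[.4466,.175,.0905]"
```

```text
time: 15.95
position: [0.4467, 0.176, 0.0924]
tool_rot: [-2.323, -2.113, 0.002]
ft_force: [0.1, -0.3, 1.0]
grip_width: 0.521
grip_force: 0.0
time: 16.55
position: [0.4457, 0.1763, 0.0921]
tool_rot: [-2.321, -2.115, 0.004]
ft_force: [-3.0, -0.5, 2.3]
grip_width: 0.103
grip_force: 35.0
rot [-0.2  0.  -0.3] shift [-1.2  1.   1.6] pos [0.4457 0.1763 0.0921] j [ 0.65  0.22 -1.16  1.99  0.23  1.08 -0.71]
```

```bash
python3 -m jog '[[[0,0.5,-8,0,0,0,4],[0,1,-16,0,0,0,4],[0,2.5,-24,0,0,0,4],[0,4,-32,0,0,0,4],[0,6,-40,0,0,0,4],[0,8,-48,0,0,0,4],[0,10.5,-56,0,0,0,4],[0,13,-64,0,0,0,4],[0,16.5,-71,0,0,0,4],[0,20,-78.5,0,0,0,4]]]'; python3 -m jog '[[[0,4,-7,0,0,0,4],[0,8,-14,0,0,0,4],[0,12.5,-21,0,0,0,4],[0,17,-28,0,0,0,4],[0,20,-32,0,0,0,4],[0,23,-35.5,0,0,0,4],[0,23,-35.5,0,0,0,4],[0,23,-35.5,0,0,0,4]]]'; python3 - <<'E'
from h import *
for n,t in(('side','s6'),('scene','c6'),('wrist','w6')): d=snap(n,t); print(ray(d,280,210))
y=np.radians(5);u=np.array([np.sin(y),np.cos(y),0]);X=np.array([np.cos(y),-np.sin(y),0])
hx=.4296+.187; sm=.213
for n in('s6','c6','w6'):
    d=load(n);P=pts(d).reshape(-1,3);I=d['image'].reshape(-1,3).mean(1)
    S=P@u-sm; B=hx-P@X; h=P[:,2]-.103
    m=(abs(S)<.06)&(B>.02)&(B<.14)&(h>.01)&(h<.14)
    if m.sum()>50:
        c=np.polyfit(B[m],h[m],1); r=h[m]-np.polyval(c,B[m]); k=abs(r)<.006; c=np.polyfit(B[m][k],h[m][k],1); print(n,'lid',m.sum(),k.sum(),'ang',np.degrees(np.arctan(c[0])),c)
    m=(S>.085)&(S<.115)&(B>.02)&(B<.16)&(h>.015)&(h<.16)
    print(n,'left',m.sum()); q=np.c_[B,h,S,np.degrees(np.arctan2(h,B)),I][m]
    for r in q[np.argsort(q[:,2])][::max(1,m.sum()//15)]: print(r.round(3))
s=ctrl.get_state();p=s['position']; b=p-np.array([0,0,-.019]); print('bar ang',np.degrees(np.arctan2(b[2]-.103,hx-p@X))-1.84)
E
```

```text
time: 17.55
position: [0.4647, 0.1746, 0.1708]
tool_rot: [-2.319, -2.114, 0.007]
ft_force: [-7.7, 0.7, -1.8]
grip_width: 0.102
grip_force: 35.0
time: 18.35
position: [0.4866, 0.1726, 0.2064]
tool_rot: [-2.318, -2.114, 0.01]
ft_force: [-12.1, 0.3, 3.2]
grip_width: 0.104
grip_force: 35.0
(array([ 0.79914375, -0.99033631,  1.02087632]), array([-0.19045172,  0.69620449, -0.69227401]))
(array([-0.23114266,  0.35315715,  1.01404434]), array([ 0.59760241, -0.29752168, -0.74492676]))
(array([0.49520293, 0.24382868, 0.3681506 ]), array([-0.03307275, -0.27493445, -0.96096487]))
s6 lid 1273 1177 ang 35.7836381440013 [0.72078873 0.01855903]
s6 left 182
[4.90000e-02 8.40000e-02 8.50000e-02 6.00050e+01 1.38333e+02]
[3.00000e-02 5.10000e-02 8.70000e-02 5.91750e+01 1.22667e+02]
[8.7000e-02 8.4000e-02 8.8000e-02 4.3885e+01 1.1400e+02]
[4.30000e-02 6.90000e-02 9.00000e-02 5.79770e+01 1.22333e+02]
[8.7000e-02 7.6000e-02 9.0000e-02 4.0895e+01 8.3667e+01]
[9.10000e-02 7.40000e-02 9.20000e-02 3.92590e+01 1.34333e+02]
[6.00000e-02 1.00000e-01 9.30000e-02 5.88850e+01 1.53333e+02]
[3.7000e-02 3.5000e-02 9.40
[... 1884 characters left out ...]
01 1.4400e+02]
[9.4000e-02 8.1000e-02 9.0000e-02 4.0592e+01 1.1300e+02]
[6.3000e-02 1.0600e-01 9.0000e-02 5.9227e+01 1.8800e+02]
[9.60000e-02 7.80000e-02 9.10000e-02 3.90830e+01 1.23667e+02]
[7.40000e-02 9.90000e-02 9.10000e-02 5.33830e+01 1.60333e+02]
[1.2100e-01 2.5000e-02 9.2000e-02 1.1735e+01 7.2667e+01]
[9.60000e-02 7.70000e-02 9.30000e-02 3.88000e+01 1.22333e+02]
[8.1000e-02 9.2000e-02 9.3000e-02 4.8707e+01 1.0800e+02]
[ 0.087  0.071  0.096 39.203 32.333]
[8.4000e-02 7.1000e-02 9.8000e-02 4.0363e+01 7.5667e+01]
[6.7000e-02 5.7000e-02 9.9000e-02 4.0384e+01 6.9667e+01]
[ 0.098  0.082  0.1   39.669 79.   ]
[9.9000e-02 8.2000e-02 1.0400e-01 3.9589e+01 1.6100e+02]
bar ang 37.930185340731974
```

```bash
cat > ang.py <<'E'
from h import *
import sys
y=np.radians(5);u=np.array([np.sin(y),np.cos(y),0]);X=np.array([np.cos(y),-np.sin(y),0])
hx=.4296+.187; sm=.213
def robust(B,h):
    k=np.ones(len(B),bool)
    for _ in range(8): c=np.polyfit(B[k],h[k],1); k=abs(h-np.polyval(c,B))<max(.002,.0015)
    return c,k.sum()
for n in sys.argv[1:]:
    d=load(n);P=pts(d).reshape(-1,3);I=d['image'].reshape(-1,3).mean(1)
    S=P@u-sm;B=hx-P@X;h=P[:,2]-.103
    for name,m in (('lid all',(abs(S)<.075)&(I>100)&(B>.02)&(B<.14)&(h>.02)&(h<.14)),('lid left strip',(S>.055)&(S<.078)&(I>150)&(B>.02)&(B<.14)&(h>.02)&(h<.14)),('arm',(S>.095)&(S<.106)&(I<110)&(B>.02)&(B<.125)&(abs(h-B*.83)<.012))):
        if m.sum()<30: print(n,name,m.sum()); continue
        c,k=robust(B[m],h[m]); print(n,name,m.sum(),k,'ang %.2f'%np.degrees(np.arctan(c[0])),'h at B=.0935: %.4f'%np.polyval(c,.0935),'h0 %.4f'%c[1],'B %.3f-%.3f'%tuple(np.percentile(B[m],[2,98])),'S %.3f'%np.median(S[m]))
E
python3 ang.py w6 s6; python3 - <<'E'
import sys; sys.argv=['x']
from h import *
from scipy import ndimage
exec(open('ang.py').read())
d=load('w6');P=pts(d);I=d['image'].astype(int);S=P@u-sm;B=hx-P@X;h=P[:,:,2]-.103
R=np.hypot(B,h)
# things near radius 122mm at the left: angle profile by S
for lo in np.arange(.074,.112,.003):
    m=(S>lo)&(S<=lo+.003)&(abs(R-.122)<.010)&(h>.04)
    if m.any(): print('S %.3f'%lo,m.sum(),'ang pct',np.percentile(np.degrees(np.arctan2(h[m],B[m])),[5,50,95]).round(1),'I',np.median(I[m].mean(1)))
for p in ([.122*np.cos(np.radians(40)),.122*np.sin(np.radians(40)),.098],): print(proj(d,X*(hx-p[0])+u*(sm+p[2])+[0,0,.103+p[1]]))
E
```

```text
w6 lid all 19635 17039 ang 35.69 h at B=.0935: 0.0849 h0 0.0177 B 0.022-0.133 S 0.042
w6 lid left strip 6059 5413 ang 36.67 h at B=.0935: 0.0848 h0 0.0151 B 0.023-0.110 S 0.067
w6 arm 1110 637 ang 37.58 h at B=.0935: 0.0776 h0 0.0056 B 0.065-0.113 S 0.098
s6 lid all 1454 813 ang 35.49 h at B=.0935: 0.0854 h0 0.0188 B 0.022-0.132 S -0.009
s6 lid left strip 175 104 ang 37.48 h at B=.0935: 0.0869 h0 0.0152 B 0.022-0.104 S 0.066
s6 arm 52 28 ang 37.36 h at B=.0935: 0.0751 h0 0.0037 B 0.024-0.108 S 0.098
S 0.074 160 ang pct [41.8 42.4 43. ] I 242.33333333333334
S 0.077 143 ang pct [39.5 41.7 42.4] I 228.33333333333334
S 0.080 82 ang pct [37.5 39.  39.7] I 174.0
S 0.083 87 ang pct [37.7 39.1 39.8] I 178.33333333333334
S 0.086 542 ang pct [24.4 46.9 58.8] I 95.33333333333333
S 0.089 1141 ang pct [23.7 46.5 58.8] I 136.66666666666666
S 0.092 538 ang pct [24.1 46.  58.1] I 127.0
S 0.095 203 ang pct [36.4 39.5 41. ] I 47.0
S 0.098 174 ang pct [39.3 40.2 41.2] I 78.0
S 0.101 210 ang pct [36.8 39.9 41.1] I 76.0
S 0.104 12 ang pct [37.3 40.1 40.7] I 141.83333333333331
[[392.61509813  47.31458353]]
```

```bash
cat > unroll.py <<'E'
import sys; n=sys.argv[1]; sys.argv=['x']
exec(open('ang.py').read())
d=load(n);g=d['image'].mean(2).astype(np.float32)
Ss=np.arange(.078,.112,.0015);T=np.arange(46,29,-.5)
G=np.array([[X*(hx-.122*np.cos(np.radians(t)))+u*(sm+s)+[0,0,.103+.122*np.sin(np.radians(t))] for s in Ss] for t in T])
q=proj(d,G.reshape(-1,3)).astype(np.float32).reshape(len(T),len(Ss),2)
v=cv2.remap(g,q[...,0],q[...,1],1).astype(int)
print('S mm',(Ss*1e3).round(0).astype(int))
for t,r in zip(T,v): print('%.1f'%t,' '.join('%3d'%a for a in r))
E
python3 unroll.py w6
```

```text
S mm [ 78  80  81  82  84  86  87  89  90  92  93  95  96  98  99 101 102 104
 105 107 108 110 111]
46.0 203  41 109 214 108 105 213  99 130 143 128  69  73 218 215 213 216 215 216 215 215 217 216
45.5 207  43 111 200 148 107 218  96 131 143 127  65  73 209 217 219 221 220 218 219 220 222 219
45.0 211  46  87 157 149  82 160  95 134 145 125  59  73 129 143 141 154 152 141 151 146 134 143
44.5 217  37  56  54  56  57  51  97 132 146 129  51  73  61  54  54  52  56  60  56  55  55  54
44.0 218  39  88  91  88  96  96  97 128 144 131  40  74  69  96  99 100  88  98 105  96 100 107
43.5 221  78 127 185 131 132 119  94 132 144 130  30  72  70 124 122 123 231 222 213 197 174 145
43.0 224  78 128 233 153 159 237  97 131 144 126  23  72  70 235 223 214 231 230 232 231 232 233
42.5 228  76 126 232 152 149 232  95 132 143 128  21  71  72 228 232 231 231 230 231 232 230 231
42.0 229  80 130 233 121 146 233  93 131 144 127  19  66  68 160 202 207 233 231 230 230 231 230
41.5 230  88 123 229 117 136 229  86 134 145 122  45  37  60  59  61  64 152 227 228 228 228 228
41.0 229  82 129 141 118 155 2
[... 1597 characters left out ...]
0 233 230 230 231 231
32.5 199 146  73 236 195 128 236  69 100 113 105 233 230 233  28  69  73 125 230 231 232 231 231
32.0 193 139  63 232 201 121 233  68  97 110 100 230 227 228  23  66  74  94 229 230 228 229 230
31.5 190 130  59 232 214 119 230  70  98 109 102 227 225 227  14  69  83  77 227 227 226 227 227
31.0 185 107  60 192 229 122 236  69  96 108 106 233 230 233  12  55  68  59 234 232 232 231 232
30.5 176  99  63 126 236 130 239  70  98 107 106 239 235 237  20  44  51  49 241 237 238 237 238
30.0 150  97  62 146 236 131 240  71  98 109 102 240 237 237 103  45  50  52 243 238 238 238 238
29.5 136  95  58 147 236 131 239  69  97 107  99 237 235 236 161  45  55  47 241 235 236 236 236
```

```bash
python3 -m jog '[[[0,-1,0.6,0,0,0,4],[0,-2,1.2,0,0,0,4],[0,-2,1.2,0,0,0,4],[0,-2,1.2,0,0,0,4]]]'; python3 - <<'E'
from h import *
snap('wrist','w7');snap('side','s7')
import sys; sys.argv=['x']
exec(open('ang.py').read())
d=load('w5');P=pts(d).reshape(-1,3);I=d['image'].reshape(-1,3).mean(1);S=P@u-sm;B=hx-P@X
m=(abs(abs(S)-.066)<.01)&(B>.02)&(B<.14)&(P[:,2]>.095)&(P[:,2]<.125)&(I>150); c=np.polyfit(B[m],P[m][:,2],1); print('lid shut: slope deg',np.degrees(np.arctan(c[0])),'z at .0935',np.polyval(c,.0935),m.sum())
p=ctrl.get_state()['position']; print('bar ang',np.degrees(np.arctan2(p[2]+.019-.103,hx-p@X))-1.84)
E
python3 ang.py w7; python3 unroll.py w7
```

```text
time: 18.9
position: [0.4855, 0.1727, 0.2051]
tool_rot: [-2.319, -2.115, 0.007]
ft_force: [-7.7, 0.3, 0.2]
grip_width: 0.102
grip_force: 35.0
lid shut: slope deg -0.12098389634634855 z at .0935 0.11461722388884821 9898
bar ang 37.466557235875015
w7 lid all 19888 17251 ang 35.20 h at B=.0935: 0.0835 h0 0.0176 B 0.022-0.132 S 0.042
w7 lid left strip 6113 5470 ang 36.19 h at B=.0935: 0.0834 h0 0.0150 B 0.023-0.111 S 0.067
w7 arm 1121 638 ang 37.55 h at B=.0935: 0.0775 h0 0.0057 B 0.066-0.113 S 0.098
S mm [ 78  80  81  82  84  86  87  89  90  92  93  95  96  98  99 101 102 104
 105 107 108 110 111]
46.0 200  39 110 223 107 148 219  96 131 144 126  72  69 220 217 217 217 215 218 218 218 218 217
45.5 203  40 109 220 106 104 212  99 130 143 129  67  72 207 213 214 215 214 215 216 215 215 216
45.0 207  37 109 214 158 105 220  94 133 145 129  59  72 178 218 220 221 218 221 221 219 223 221
44.5 212  41  75 131 122  77 124  95 129 145 127  56  72  86 109 111 117 116 109 113 116 104 111
44.0 215  37  59  54  53  52  56  97 132 143 128  44  72  63  54  55  56  52  54  57  55  55  56
43.5 207  49 
[... 2099 characters left out ...]
1 232 232 231 231 231
32.5 212 157  92 236 207 124 237  70 102 116 105 234 231 229  23  69  70 112 231 230 231 231 229
32.0 197 146  90 235 196 123 235  67  95 109 103 234 230 232  18  69  76  80 231 231 232 231 231
31.5 194 141  83 232 204 120 231  67  98 110  97 230 226 229  17  71  88  77 231 228 229 229 230
31.0 187 137  76 232 213 121 229  71  97 109 100 228 224 226  25  47  64  57 232 226 227 228 227
30.5 185 120  76 177 228 126 235  71  97 108 103 233 231 231  49  44  55  46 235 232 232 233 233
30.0 177 103  79 144 236 128 240  68  97 109 104 240 236 235  95  43  52  47 241 238 238 238 238
29.5 155  94  73 147 238 130 240  67  97 111 103 239 236 237 192  41  54  50 244 237 237 238 238
```

```bash
python3 - <<'E'
import sys; sys.argv=['x']
exec(open('ang.py').read())
def plane(n,shut):
    d=load(n);P=pts(d).reshape(-1,3);I=d['image'].reshape(-1,3).mean(1);S=P@u-sm;B=hx-P@X;h=P[:,2]-.103
    if n.endswith('0'): S=S+.077
    base=(abs(S)<.076)&(I>190)&(B>.02)&(B<.135)
    m=base&((abs(h-.01)<.012) if shut else (abs(h-.0115-B*.75)<.015))
    A=np.c_[B,S,np.ones(len(B))]; k=m.copy()
    for _ in range(10):
        c=np.linalg.lstsq(A[k],h[k],rcond=None)[0]; k=m&(abs(h-A@c)<.0025)
    N=np.array([-c[0],-c[1],1]);N/=np.linalg.norm(N)
    print(n,m.sum(),k.sum(),'pitch %.2f roll %.2f'%(np.degrees(np.arctan(c[0])),np.degrees(np.arcsin(-N[1]))),'dist from hinge %.4f'%(c[2]*N[2]),'B med %.3f'%np.median(B[k]), 'resid B<.05 %.4f B>.1 %.4f'%((h-A@c)[k&(B<.05)].mean(),(h-A@c)[k&(B>.1)].mean()))
for n in('side0','scene0','s5','w5','w1'): plane(n,True)
for n in('w6','w7','s7','s6','c6'): plane(n,False)
E
```

```text
side0 882 687 pitch -0.03 roll 0.10 dist from hinge 0.0116 B med 0.080 resid B<.05 -0.0000 B>.1 -0.0000
scene0 813 685 pitch -0.15 roll -0.02 dist from hinge 0.0134 B med 0.091 resid B<.05 -0.0000 B>.1 -0.0000
s5 776 605 pitch -0.10 roll -0.16 dist from hinge 0.0117 B med 0.084 resid B<.05 0.0000 B>.1 0.0000
w5 17517 17514 pitch -0.12 roll -0.00 dist from hinge 0.0118 B med 0.087 resid B<.05 0.0000 B>.1 -0.0000
w1 5621 5620 pitch -0.12 roll -0.07 dist from hinge 0.0118 B med 0.113 resid B<.05 0.0001 B>.1 -0.0000
w6 8012 7283 pitch 36.59 roll 0.57 dist from hinge 0.0117 B med 0.082 resid B<.05 -0.0001 B>.1 -0.0004
w7 8064 7341 pitch 36.11 roll 0.48 dist from hinge 0.0118 B med 0.082 resid B<.05 -0.0001 B>.1 -0.0003
s7 634 423 pitch 36.17 roll 0.13 dist from hinge 0.0129 B med 0.071 resid B<.05 -0.0001 B>.1 -0.0003
s6 617 430 pitch 36.63 roll 0.39 dist from hinge 0.0132 B med 0.070 resid B<.05 -0.0001 B>.1 -0.0002
c6 166 114 pitch 36.25 roll 0.15 dist from hinge 0.0147 B med 0.084 resid B<.05 -0.0003 B>.1 -0.0004
```

```bash
python3 - <<'E'
import sys; sys.argv=['x']
exec(open('ang.py').read())
def arm(n,smm,S0):
    d=load(n);g=cv2.cvtColor(d['image'],cv2.COLOR_RGB2GRAY).astype(np.float32)
    a=np.radians(38);e=np.array([np.cos(a),np.sin(a)]);nn=np.array([-np.sin(a),np.cos(a)])
    r=np.arange(.03,.150,.002);w=np.arange(-.02,.0201,.001)
    G=np.array([[X*(hx-(ri*e+wi*nn)[0])+u*(smm+S0)+[0,0,.103+(ri*e+wi*nn)[1]] for wi in w] for ri in r])
    q=proj(d,G.reshape(-1,3)).astype(np.float32).reshape(len(r),len(w),2);v=cv2.remap(g,q[...,0],q[...,1],1)
    D=np.clip(np.median(v,1,keepdims=True)-12-v,0,None); c=(D*w).sum(1)/np.maximum(D.sum(1),1e-6); ok=D.sum(1)>60
    k=ok.copy()
    for _ in range(8):
        p=np.polyfit(r[k],c[k],1);k=ok&(abs(c-np.polyval(p,r))<.003)
    print(n,S0,ok.sum(),k.sum(),'arm ang %.2f'%(38+np.degrees(np.arctan(p[0]))),'offset %.4f'%p[1],'r',r[k].min().round(3),r[k].max().round(3))
    if S0==.1: 
        for i in range(0,len(r),6): print(int(r[i]*1000),v[i,::2].astype(int))
arm('side0',.136,.1);arm('side0',.136,.095);arm('s5',.213,.1);arm('s7',.213,.1)
E
```

```text
side0 0.1 53 21 arm ang 33.59 offset 0.0104 r 0.046 0.14
30 [232 231 231 230 229 226 212 190 153 116  93 101 121 148 173 195 213 222
 228 230 230]
42 [234 235 235 235 235 232 220 195 159 123  96 110 133 152 159 167 178 190
 202 194 174]
54 [232 232 234 234 233 231 223 199 164 126 100 107 136 162 171 166 152 147
 143 139 114]
66 [188 196 199 205 210 210 205 182 149 113  88  73  72  68  62  59  63  75
  95 121 139]
78 [212 211 212 213 211 207 195 171 137 105  88  84  82  78  70  62  57  59
  65  79  98]
90 [228 222 199 175 144 115  93  78  70  65  69  73  78  74  68  75  83  92
  97 100 103]
102 [168 151 120  86  58  53  53  56  59  63  67  78  92 103 110 111 111 113
 119 122 124]
114 [ 53  53  59  80  99 107 108 101  90  79  75  75  83  92 104 114 119 122
 121 118 119]
126 [124 126 127 126 126 123 116 106  92  78  80  87  93  96  96 100 110 119
 123 124 124]
138 [126 126 124 124 125 124 120 112 100  84  73  82  90 107 119 124 124 123
 125 125 125]
side0 0.095 51 21 arm ang 31.74 offset 0.0105 r 0.03 0.104
s5 0.1 49 46 arm ang 38.08 offset -0.0011 r 0.04 0.14
30 [ 62  66  72  80  86  8
[... 1134 characters left out ...]
 249 244 219 170 122  94  94 106 117 120 121 126 133
 138 138 133]
66 [251 251 252 251 250 245 229 198 150 107  87  96 109 120 123 124 125 126
 129 137 149]
78 [251 251 251 251 251 249 236 204 154 106  83  78  90 105 116 122 125 125
 124 123 125]
90 [250 251 251 251 249 242 224 181 131  93  81  82  94 108 118 122 124 126
 128 127 125]
102 [251 251 252 251 249 243 221 178 126  84  82  93 107 118 125 125 126 125
 124 125 126]
114 [252 252 251 251 249 242 217 180 137  99  83  86  93 108 116 118 116 115
 120 123 126]
126 [251 251 251 251 247 237 209 166 123  96  78  84  92 103 112 117 119 123
 124 125 126]
138 [156 162 166 170 167 159 148 121  95  73  53  51  45  38  33  23  22  24
  27  31  35]
```

```bash
python3 - <<'E'
import sys; sys.argv=['x']
exec(open('ang.py').read())
d=load('w7');P=pts(d).reshape(-1,3);I=d['image'].reshape(-1,3).mean(1);S=P@u-sm;B=hx-P@X;h=P[:,2]-.103
def fr(t): a=np.radians(t); return B*np.cos(a)+h*np.sin(a), -B*np.sin(a)+h*np.cos(a)
for t,lo,hi,nm in((36.15,.0815,.0855,'pin'),(38,.0985,.1025,'arm+boss'),(38,.103,.106,'boss end')):
    r,p=fr(t); m=(S>lo)&(S<hi)&(r>.05)&(r<.15)&(abs(p)<.016)
    print(nm,m.sum())
    for a in np.arange(.05,.15,.003):
        k=m&(r>=a)&(r<a+.003)
        if k.sum()>2: print('  r %.3f n %d p %s I %d'%(a+.0015,k.sum(),np.percentile(p[k],[5,50,95]).round(4),np.median(I[k])))
E
```

```text
pin 115
  r 0.121 n 21 p [0.0051 0.0061 0.0064] I 176
  r 0.124 n 89 p [0.0019 0.0051 0.007 ] I 185
  r 0.127 n 5 p [0.0036 0.0037 0.0053] I 124
arm+boss 490
  r 0.076 n 3 p [0.0033 0.0035 0.004 ] I 108
  r 0.079 n 5 p [0.003  0.0033 0.0036] I 86
  r 0.082 n 12 p [0.0032 0.0038 0.0041] I 70
  r 0.085 n 9 p [0.0032 0.0034 0.0042] I 70
  r 0.088 n 10 p [0.0033 0.0037 0.0042] I 71
  r 0.091 n 12 p [0.0031 0.0035 0.0044] I 75
  r 0.094 n 11 p [0.0028 0.0038 0.0045] I 75
  r 0.097 n 13 p [0.0026 0.0037 0.0042] I 73
  r 0.100 n 10 p [0.003  0.0037 0.0042] I 71
  r 0.103 n 14 p [0.003  0.0034 0.004 ] I 73
  r 0.106 n 10 p [0.0026 0.0036 0.004 ] I 70
  r 0.109 n 13 p [0.0029 0.0039 0.0044] I 73
  r 0.112 n 15 p [0.0028 0.0034 0.0043] I 71
  r 0.115 n 7 p [0.0033 0.0039 0.0048] I 71
  r 0.118 n 8 p [0.0054 0.0058 0.0061] I 129
  r 0.121 n 26 p [0.0057 0.0062 0.0071] I 68
  r 0.124 n 54 p [0.0051 0.0063 0.007 ] I 81
  r 0.127 n 99 p [0.0009 0.004  0.0062] I 81
  r 0.130 n 40 p [-0.002   0.0016  0.0042] I 62
  r 0.133 n 21 p [0.0029 0.0034 0.004 ] I 71
  r 0.136 n 18 p [0.0027 0.0035 0.0044] I 71
  r 0.139 n 15 p [0.0025 0.0035 0.0043] I 70
  r 0.142 n 63 p [-0.0036  0.0005  0.0041] I 54
boss end 84
  r 0.121 n 8 p [0.0059 0.0062 0.0067] I 103
  r 0.124 n 19 p [0.0038 0.0061 0.0069] I 89
  r 0.127 n 40 p [-0.0028  0.003   0.0055] I 75
  r 0.130 n 16 p [-0.0027  0.0004  0.0033] I 61
```

```bash
python3 - <<'E'
import sys; sys.argv=['x']
exec(open('ang.py').read())
for n,smm in(('w5',.213),('w4',.215),('c5',.213),('scene0',.136),('c4',.215)):
    d=load(n);P=pts(d).reshape(-1,3);I=d['image'].reshape(-1,3).mean(1);S=P@u-smm;B=hx-P@X;h=P[:,2]-.103
    print(n,'px',proj(d,X*(hx-.122)+u*(smm+.084)+[0,0,.106]).round(0))
    for lo in np.arange(.070,.100,.003):
        m=(S>=lo)&(S<lo+.003)&(abs(B-.1235)<.004)&(abs(h)<.02); m2=(S>=lo)&(S<lo+.003)&(abs(B-.09)<.01)&(abs(h)<.02)
        if m.sum(): print('  S %.4f n %d h %s I %d'%(lo+.0015,m.sum(),np.percentile(h[m],[5,50,95]).round(4),np.median(I[m])), '| at B=.09 n %d h %s'%(m2.sum(),np.median(h[m2]).round(4) if m2.any() else ''))
E
```

```text
w5 px [[144. 189.]]
  S 0.0715 n 51 h [0.0108 0.0117 0.0127] I 244 | at B=.09 n 134 h 0.0117
  S 0.0745 n 51 h [0.0103 0.0114 0.0125] I 244 | at B=.09 n 118 h 0.0117
  S 0.0775 n 32 h [0.0094 0.0109 0.0116] I 239 | at B=.09 n 74 h 0.0107
  S 0.0805 n 24 h [0.0041 0.0051 0.0062] I 186 | at B=.09 n 0 h 
  S 0.0835 n 35 h [0.0037 0.0053 0.0066] I 180 | at B=.09 n 0 h 
  S 0.0865 n 74 h [-0.012   0.0052  0.0189] I 53 | at B=.09 n 0 h 
  S 0.0895 n 86 h [-0.0117  0.006   0.0185] I 54 | at B=.09 n 0 h 
  S 0.0925 n 3 h [0.0061 0.01   0.0182] I 96 | at B=.09 n 0 h 
w4 px [[146. 169.]]
  S 0.0715 n 44 h [0.0105 0.0116 0.0125] I 244 | at B=.09 n 103 h 0.0118
  S 0.0745 n 45 h [0.0106 0.0113 0.0127] I 244 | at B=.09 n 106 h 0.0117
  S 0.0775 n 37 h [0.0098 0.011  0.0121] I 243 | at B=.09 n 83 h 0.0112
  S 0.0805 n 9 h [0.0049 0.0076 0.0096] I 208 | at B=.09 n 9 h 0.0088
  S 0.0835 n 31 h [0.0037 0.005  0.0059] I 175 | at B=.09 n 0 h 
  S 0.0865 n 29 h [-0.0122  0.0046  0.0061] I 163 | at B=.09 n 0 h 
  S 0.0895 n 112 h [-0.0118  0.0059  0.0181] I 54 | at B=.09 n 0 h 
  S 0.0925 n 24 h [-0.0124
[... 1385 characters left out ...]
 px [[190. 237.]]
  S 0.0715 n 2 h [0.0125 0.0135 0.0145] I 254 | at B=.09 n 6 h 0.013
  S 0.0745 n 4 h [0.0105 0.0112 0.0138] I 254 | at B=.09 n 6 h 0.0131
  S 0.0775 n 1 h [0.012 0.012 0.012] I 255 | at B=.09 n 6 h 0.0142
  S 0.0805 n 4 h [0.01   0.0115 0.0132] I 255 | at B=.09 n 5 h 0.0115
  S 0.0835 n 4 h [-0.0094 -0.0002  0.0059] I 180 | at B=.09 n 3 h -0.0007
  S 0.0865 n 4 h [-0.0107 -0.0097  0.0029] I 123 | at B=.09 n 0 h 
  S 0.0895 n 4 h [-0.0153 -0.0109 -0.0002] I 86 | at B=.09 n 0 h 
  S 0.0925 n 9 h [-0.0136 -0.0059  0.0167] I 99 | at B=.09 n 0 h 
  S 0.0955 n 11 h [-0.0163  0.0003  0.0172] I 132 | at B=.09 n 0 h 
  S 0.0985 n 1 h [-0.0031 -0.0031 -0.0031] I 183 | at B=.09 n 0 h
```

```bash
python3 -m jog '[[[0,0.5,-0.8,0,0,0,4],[0,1,-1.6,0,0,0,4],[0,1,-1.6,0,0,0,4],[0,1,-1.6,0,0,0,4],[0,1,-1.6,0,0,0,4],[0,1,-1.6,0,0,0,4]]]'; python3 - <<'E'
from h import *
import sys; sys.argv=['x']
snap('wrist','w8');snap('scene','c8');snap('side','s8')
exec(open('ang.py').read())
for n in('w7','w8'):
    d=load(n);P=pts(d).reshape(-1,3);I=d['image'].reshape(-1,3).mean(1);S=P@u-sm;B=hx-P@X;h=P[:,2]-.103
    m=(abs(S)<.076)&(I>190)&(B>.02)&(B<.135)&(abs(h-.0115-B*.75)<.015);A=np.c_[B,S,np.ones(len(B))];k=m
    for _ in range(10):
        c=np.linalg.lstsq(A[k],h[k],rcond=None)[0];k=m&(abs(h-A@c)<.0025)
    print(n,'pitch',np.degrees(np.arctan(c[0])))
for t,c in(('s5',[.431,.042]),('s8',[.431,.042]),('c5',[.431,.042]),('c8',[.431,.042])):
    d=load(t);P=pts(d).reshape(-1,3);Z=P[:,2];m=(np.hypot(P[:,0]-c[0],P[:,1]-c[1])<.028)&(Z>.035)&(Z<.1);print(t,'knob',m.sum(),P[m].mean(0).round(4) if m.any() else '')
s=ctrl.get_state();print(s['qd'].round(3))
E
```

```text
time: 19.6
position: [0.4868, 0.1726, 0.2067]
tool_rot: [-2.319, -2.115, 0.007]
ft_force: [-7.0, 0.5, -0.2]
grip_width: 0.102
grip_force: 35.0
w7 pitch 36.11019104819709
w8 pitch 36.75590332243612
s5 knob 92 [0.4388 0.0366 0.0512]
s8 knob 92 [0.4387 0.0364 0.0513]
c5 knob 80 [0.4346 0.0448 0.0535]
c8 knob 77 [0.4338 0.0449 0.0534]
[ 0.    -0.001 -0.    -0.001  0.     0.002 -0.   ]
```

```bash
python3 -c "
from bench import ctrl
print(ctrl.close_job())"
```

```text
the job is handed in; nothing more can be done
None
```

I handed the job in with the carriage locked about 0.5 mm from the mark and the lid held still in the gripper at about 36.9°; that angle is a compromise, because the lid pin met the index boss at about 36.3° but the arm itself slopes at about 38°.

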